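# Weigh a batch of tops on the beam balance, lock the beam and box the tops

## Robot

A 6-joint arm with a two-finger parallel gripper is mounted at the origin on the work surface. World frame = base frame: x ahead of the robot, y to its left, z up, the work surface at z = 0. Lengths are in m, angles in rad, forces in N, time in s.
With the tool pointing down it reaches from about 0.325 to 0.75 m from the base axis. Payload 7.6 kg.
Tool frame: the origin (TCP) lies at the very end of the fingers, on their centre line; the grasp point (between the pads) lies 19 mm behind it; z points along the fingers, y is the line along which they close (so a half turn about z gives the same grasp; the last joint's range is limited). The gripper opens to 85 mm and grips with 20 to 120 N. Pads are 22 mm wide; open, the fingers measure 114 mm over their backs; the gripper's body (76 mm by 85 mm) begins 54 mm behind the grasp point. The pads swing forward as they close: fully open they stand 13 mm farther back than shut.
Start: joints at [1.155, 0.052, 1.401, -0, 1.689, -0.07], TCP at [0.178, 0.494, 0.231] pointing down, gripper open.
Joint ranges: [-2.9, 2.9], [-0.91, 2.17], [0.12, 2.37], [-1.06, 4.2], [0.26, 2.73], [-2.93, 2.93]. Speed limits (rad/s): [2.57, 2.57, 3.01, 3.14, 3.14, 3.14].

## Interface

Orientations are given as a unit quaternion [x, y, z, w].
In Python, from plant import * gives the robot as it stands.
- The arm moves only by the shell command python3 -m inch 'ROWS' [FORCE]. ROWS is text: rows parted by semicolons, each of 7 numbers parted by spaces: the shift along the tool's x, y, z in mm, then the turn, a rotation vector about the tool's x, y, z in degrees, then the opening, from 0 (shut) to 1 (fully open). A call has 1 to 20 rows; each row is the pose to reach, as a shift and turn from the pose commanded when the call began, along the tool's axes at that moment; what a row does not reach only later rows make up. A row lasts 1/10 s, in which the tool goes at most 50 mm and 8.59 degrees, less where a joint would pass 70% of its speed; a pose out of reach is approached as far as the arm can. A call with a gripper value outside its range is refused whole. The fingers move at their own pace and stop on an object; FORCE is the grip in N (left out, the last holds). Time passes only in rows, so rows that repeat a pose let the fingers close. It gives the time, the measured TCP pose, the force, the opening and the grip force at its end, in the units of the state.
- state(): the state, without advancing time (a new reading comes with each control period).
- read_camera(name): name is "side" or "top"; returns the picture (384x512x3 uint8, blue, green, red); there is no depth.
- get_calibration(name): a dict with "fx", "fy", "cx", "cy" (pixels), "T" (4x4, takes a point from camera to world coordinates). Camera axes: x right, y up, looking along -z (the intrinsics and any distortion apply to the point x, -y, -z); pixel columns grow to the right and rows downward; lengths in m; the calibration is good to about 2 mm. A picture is of the moment at which its call begins. get_calibration takes no time and is no camera call.
- close_job(): hands the job in; it is judged then, once.
The state is a dict: "clock": time; "qpos": joint angles; "joint_velocities": joint speeds; "tau": joint torques, N m; "ee_pos": TCP position; "ee_rot": TCP orientation; "force": force on the tool from outside, world axes, zero at the start; "wrist_torque": the same for the moment, N m; "finger_gap": opening from 0.0 (shut) to 1.0 (fully open); "grip_force": force on a finger pad.
Only numpy, scipy, OpenCV 4.12 (cv2) and the standard library are available. Lean on these libraries where they do the work, as an engineer would, in place of code of your own. Each camera call takes 0.05 s, during which the arm holds its last target. There are 200 camera calls.

## Task

Weigh this batch of tops: put every top on the counter into the balance pan together, slide the counterpoise until the free beam rests level, and then, with the tops still in the pan, push the beam lock's bolt fully home through the eye at the beam's tip. With the beam locked, move all the tops into the mahogany box and shut its lid; leave the saucer, the compass and the spindle gauge where they lie.

Things in the scene. Friction and masses are not known exactly. Their poses are not given: they have to be found in the camera images.
- pan_floor (a point): centre of the pan's floor, on its upper face (163 mm above the counter at level). The steel pan is an open tray, inside 194 mm along its x by 134 mm along its y, rim 15 mm above the floor; it stays horizontal and rises or falls up to 8 mm as the beam swings. The beam lies along y: pan end +y, poise end -y. An iron base stands under beam and pan
- beam (a joint): swing of the balance beam about its pivot, 125 mm from the pan's centre, 130 mm above the counter; rad, 0 = level, + = poise end low, - = pan end low; stops at -0.06 and +0.06. With the bolt drawn it swings freely and settles in about 2 s. Near balance 10 mm of poise travel tilts it by 0.05 rad
- poise (a joint): position of the counterpoise on the beam, m: 0 = innermost, 0.125 = outermost (away from the pan). At 0 the empty pan balances; each 70 g top on the pan, wherever it stands there, needs about 0.029 more. It slides with about 1 N of friction and stays where it is left
- poise_grip (a point): the grip point of the counterpoise: a brass drum (36 mm diameter, 30 mm along the beam) threaded on the beam, with an upright round brass grip on top, 16 mm diameter and 40 mm tall. The point is on the grip's axis, 22 mm above the drum's top and 18 mm below the grip's upper end
- bolt_knob (a point): the upright steel knob of the beam lock's sliding bolt: 12 mm diameter, on the post at the poise end of the balance, beyond the beam. The point is on its axis, 38 mm above the rod's centre line, 14 mm below the knob's upper end; clear of the guides from 28 mm below the point upwards. Drawn, it is 28 to 38 mm from lock_home. The bolt slides easily and stays where it is left
- lock_home (a point): fixed on the balance: where bolt_knob is when the bolt is fully home (knob against the guide next to the beam). x points away from the beam along the bolt's track: the bolt goes home along -x, towards the robot; y runs along the beam towards the pan. The 8 mm square rod's rounded nose reaches 62 mm ahead of the knob
- beam_eye (a point): the centre of the eye at the beam's tip, the keeper of the lock bolt, 210 mm from the pivot; 16 mm high inside, its upper edge 17 mm above this point. The rod goes through it and holds the beam level; it can only enter when the eye is lined up with it, that is, when the beam is level
- chest_in (a point): the centre of the inner floor of the mahogany box, 8 mm above the counter; inside 134 mm along its x by 194 mm along its y and 77 mm deep, walls 8 mm, rim 85 mm above the counter. The lid's hinge is along the rim on the +x side of this frame, the front on the -x side. The box is fixed to the counter
- lid (a joint): opening of the box lid, rad: 0 = shut, about 1.6 to 1.85 at the start (standing up, leaning back a little). The hinge is stiff and the lid stays where it is left; pushing at its free edge takes about 3 N
- lid_hinge (a point): a point on the lid's hinge axis, mid-way along the box, 85.5 mm above the counter. The lid is an 8 mm board reaching 153 mm from the hinge, with a brass tab 30 mm wide sticking out 13 mm more at the middle of the free edge. The frame turns with the lid: -x points from hinge to free edge, +z out of the outer face, y along the hinge
- lid_edge (a point): the middle of the lid's free edge, half-way through its thickness, 152 mm from the hinge
- saucer: a glazed clay saucer, 130 mm across, 22 mm high, a bystander
- compass: a brass compass (dividers), about 160 mm long, lying flat, 12 mm high, a bystander; origin under its joint
- gauge: a notched steel spindle gauge, 120 x 34 x 4 mm, lying flat, a bystander
- top1_mid (a point): a wooden spinning top, black lacquer with gold bands, standing on its flat 36 mm head, nail up; 60 mm tall, 44 mm across the belly, whose side is cylindrical from 15 to 34 mm above the foot; about 70 g (60 to 84). The point is on its axis, half-way up (30 mm above the foot); z points to the nail. Only two or three of the four tops are there in a run
- top2_mid (a point): another such top, like top1
- top3_mid (a point): another such top, like top1
- top4_mid (a point): another such top, like top1

How it is judged:
By the outcome, as a careful person would: the job done as asked, in the order asked, and still so for the second after the job is handed in, with the robot touching nothing.
Of top1, top2, top3, top4 only 2 to 3 are there at a start; the rules pass over those that are not, and their reading is None.
At some moment in a run one of top1, top2, top3, top4 may be knocked a few centimetres aside while the robot is not near it.
Once in a run the grip may slacken for a moment while it holds something.
It also fails if it takes over 210 s, if anything falls off the work surface, if the arm or the gripper's body presses on something with over 40 N, if the wrist force passes 120 N, or if a joint passes its speed limit or range.

## Working session

There is one attempt and no reset: what is moved stays moved. The work goes in short steps, Python scripts to look and compute and a shell command to move; the robot and the scene stay as the last step left them, time stands still between calls to the robot, and variables do not carry over. Pictures are saved under pics/ and viewed, at most 14 in all, crops included, and the job is handed in when it is done.

```bash
ls; mkdir -p pics; cat > h.py <<'E'
from plant import *
import numpy as np, cv2
from scipy.spatial.transform import Rotation as R
def cal(n):
    c=get_calibration(n); return c
def ray(n,u,v):
    c=cal(n); K=np.array([[c['fx'],0,c['cx']],[0,c['fy'],c['cy']],[0,0,1]],float)
    d=c.get('dist',c.get('distortion'))
    p=cv2.undistortPoints(np.array([[[u,v]]],float),K,None if d is None else np.array(d,float))[0,0]
    T=np.array(c['T']); return T[:3,3],T[:3,:3]@np.array([p[0],-p[1],-1.])
def onz(n,u,v,z):
    o,d=ray(n,u,v); return o+d*(z-o[2])/d[2]
def tri(a,ua,b,ub):
    o1,d1=ray(a,*ua);o2,d2=ray(b,*ub)
    A=np.stack([d1,-d2],1);s=np.linalg.lstsq(A,o2-o1,rcond=None)[0]
    p,q=o1+s[0]*d1,o2+s[1]*d2
    return (p+q)/2,np.linalg.norm(p-q)
def proj(n,P):
    c=cal(n);T=np.array(c['T']);p=T[:3,:3].T@(np.array(P)-T[:3,3]);
    return c['cx']+c['fx']*p[0]/-p[2], c['cy']+c['fy']*-p[1]/-p[2]
def totool(P):
    "mm shift in present tool axes bringing TCP to P"
    s=state(); return np.round(1000*R.from_quat(s['ee_rot']).inv().apply(np.array(P)-s['ee_pos']),1)
E
python3 - <<'E'
from h import *
for n in('side','top'):
    im=read_camera(n);cv2.imwrite(f'pics/{n}0.png',im)
    c=cal(n);print(n,{k:(np.round(v,3).tolist() if k!='x' else 0) for k,v in c.items()})
s=state();print({k:np.round(v,3).tolist() for k,v in s.items()})
E
```

```text
pics
side {'fx': 477.121, 'fy': 477.121, 'cx': 260.159, 'cy': 190.794, 'T': [[0.98, 0.124, -0.156, 0.319], [-0.199, 0.594, -0.779, -1.17], [-0.004, 0.795, 0.607, 1.047], [0.0, 0.0, 0.0, 1.0]]}
top {'fx': 390.159, 'fy': 390.159, 'cx': 253.865, 'cy': 194.295, 'T': [[0.006, 0.981, -0.193, 0.348], [-1.0, 0.004, -0.01, -0.027], [-0.01, 0.193, 0.981, 1.23], [0.0, 0.0, 0.0, 1.0]]}
{'clock': 0.1, 'qpos': [1.155, 0.053, 1.402, 0.0, 1.689, -0.07], 'joint_velocities': [0.001, -0.0, -0.001, -0.001, 0.0, 0.001], 'tau': [0.001, -38.258, -36.099, -0.0, 0.005, 0.0], 'ee_pos': [0.178, 0.494, 0.231], 'ee_rot': [0.172, 0.985, -0.001, -0.0], 'force': [-0.261, -0.388, 0.285], 'wrist_torque': [-0.001, 0.026, -0.037], 'grip_force': 0.0, 'finger_gap': 1.001}
```

View pics/side0.png

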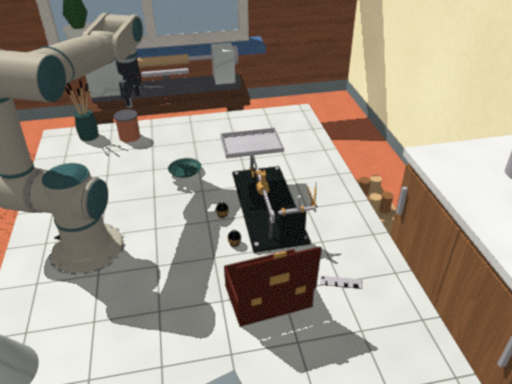

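View pics/top0.png

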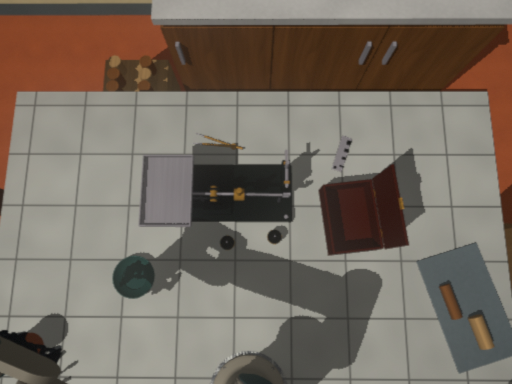

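Side view: two tops at about (222,210) and (234,238), the balance in the middle, the box at (272,285) with its lid standing. Top view: pan at (168,190), poise at about (239,194), knob near (287,170), tops at (227,242) and (274,236), lid at (395,205). Enlarged crops next.

```bash
python3 - <<'E'
from h import *
im=cv2.imread('pics/top0.png');cv2.imwrite('pics/t1.png',cv2.resize(im[120:280,120:420],(800,427),interpolation=cv2.INTER_CUBIC))
im=cv2.imread('pics/side0.png');cv2.imwrite('pics/s1.png',cv2.resize(im[115:335,160:380],(600,600),interpolation=cv2.INTER_CUBIC))
E
```

```text
(no output)
```

View pics/t1.png

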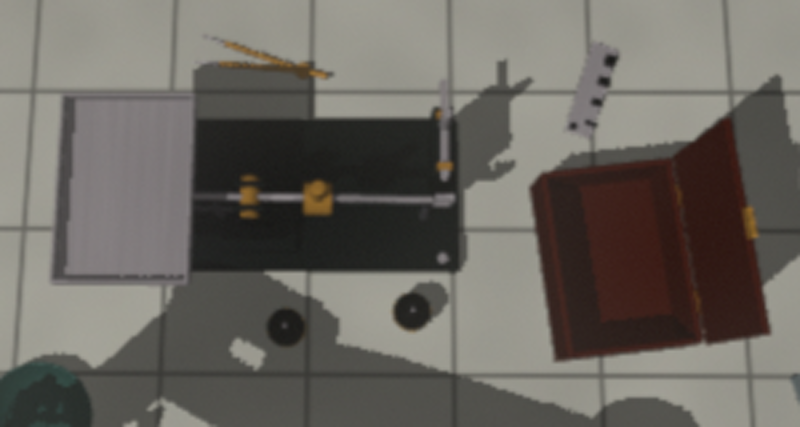

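View pics/s1.png

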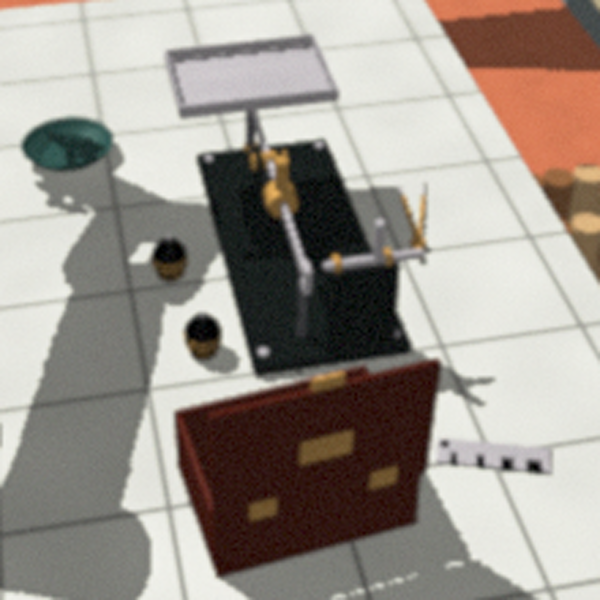

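```bash
python3 - <<'E'
from h import *
def t(u,v): return 120+u*.375,120+v*.375
def s(u,v): return 160+u/2.7273,115+v/2.7273
def p(l,x): print(l,np.round(x,3))
for n,q,w in(('A',(285,325),(170,243)),('B',(413,310),(203,318))):
    p('top '+n,onz('top',*t(*q),.055)); p(' tri nail',tri('top',t(*q),'side',s(*w))[0])
pc=[onz('top',*t(*q),.186) for q in((64,95),(193,95),(190,285),(52,283))]; p('pan',pc);p('panc',np.mean(pc,0))
bc=[onz('top',*t(*q),.085) for q in((531,187),(555,360),(703,343),(673,160))]; p('box',bc);p('c',np.mean(bc,0))
p('tip eye',tri('top',t(450,199),'side',s(306,268)))  if 0 else p('tip eye',tri('top',t(450,199),'side',s(306,268))[0])
p('drum',onz('top',*t(318,198),.148));p('griptop',tri('top',t(318,187),'side',s(276,157))[0])
p('griptop z.188',onz('top',*t(318,187),.188))
p('pivot',onz('top',*t(249,197),.13))
for k in(80,90,150): p('knob?',tri('top',t(445,k),'side',s(380,222))[0])
p('rod nose',tri('top',t(445,178),'side',s(325,267))[0]);p('rod tail?',tri('top',t(445,85),'side',s(425,255))[0])
p('lid tab',tri('top',t(748,212),'side',s(328,380))[0])
p('lidcornerA',tri('top',t(730,118),'side',s(438,362))[0]);p('lidcornerB',tri('top',t(769,332),'side',s(178,412))[0])
E
```

```text
top A [0.433 0.065 0.055]
 tri nail [0.436 0.066 0.05 ]
top B [ 0.45  -0.079  0.055]
 tri nail [ 0.453 -0.079  0.052]
pan [[0.662 0.291 0.186]
 [0.662 0.156 0.186]
 [0.463 0.152 0.186]
 [0.465 0.291 0.186]]
panc [0.563 0.222 0.186]
box [[ 0.586 -0.211  0.085]
 [ 0.394 -0.231  0.085]
 [ 0.413 -0.393  0.085]
 [ 0.618 -0.371  0.085]]
c [ 0.503 -0.302  0.085]
tip eye [ 0.564 -0.116  0.137]
drum [0.56  0.025 0.148]
griptop [0.563 0.024 0.189]
griptop z.188 [0.564 0.024 0.188]
pivot [0.565 0.101 0.13 ]
knob? [ 0.664 -0.107  0.184]
knob? [ 0.659 -0.107  0.183]
knob? [ 0.627 -0.11   0.18 ]
rod nose [ 0.587 -0.111  0.131]
rod tail? [ 0.697 -0.113  0.129]
lid tab [ 0.526 -0.391  0.246]
lidcornerA [ 0.624 -0.383  0.239]
lidcornerB [ 0.402 -0.403  0.246]
```

Two tops (A at 0.434, 0.065; B at 0.451, -0.079), and every height comes out as stated. First move: over A, with the tool squared to the world.

```bash
python3 -m inch '-40 -32 0 0 0 -3 1;-80 -64 0 0 0 -6 1;-120 -96 0 0 0 -9 1;-160 -128 0 0 0 -12 1;-200 -160 0 0 0 -15 1;-240 -192 0 0 0 -18 1;-280 -224 0 0 0 -19.8 1;-320 -256 0 0 0 -19.8 1;-360 -290 0 0 0 -19.8 1;-380 -310 0 0 0 -19.8 1;-386 -316 0 0 0 -19.8 1;-386 -316 0 0 0 -19.8 1;-386 -316 0 0 0 -19.8 1;-386 -316 0 0 0 -19.8 1' 30
python3 - <<'E'
from h import *
for i in range(1):
  a=[read_camera('side') for _ in range(4)];cv2.imwrite('pics/plus.png',np.mean(a,0).astype(np.uint8))
s=state();print(np.round(s['ee_pos'],4),np.round(s['ee_rot'],3),totool([.435,.0655,.1]))
b=read_camera('top')
cv2.imwrite('pics/top2.png',b)
E
```

```text
clock: 1.5
ee_pos: [0.4335, 0.067, 0.2313]
ee_rot: [-0.001, 1.0, 0.0, -0.0]
force: [-0.6, 0.1, -0.2]
finger_gap: 1.003
grip_force: 0.0
[0.4338 0.0666 0.2314] [-0.001  1.     0.     0.   ] [ -1.2  -1.1 131.4]
```

```bash
python3 -m inch '-1 -1 40 0 0 0 1;-1 -1 80 0 0 0 1;-1 -1 120 0 0 0 1;-1 -1 155 0 0 0 1;-1 -1 180 0 0 0 1;-1 -1 200 0 0 0 1;-1 -1 215 0 0 0 1;-1 -1 224 0 0 0 1;-1 -1 224 0 0 0 1;-1 -1 224 0 0 0 0.3;-1 -1 224 0 0 0 0.3;-1 -1 224 0 0 0 0.3;-1 -1 224 0 0 0 0.3;-1 -1 224 0 0 0 0.3;-1 -1 224 0 0 0 0.3;-1 -1 224 0 0 0 0.3' 40
```

```text
clock: 3.35
ee_pos: [0.4358, 0.065, 0.0084]
ee_rot: [0.0, 1.0, 0.0, 0.001]
force: [-1.7, -1.0, 6.2]
finger_gap: 0.502
grip_force: 40.4
```

```bash
python3 -m inch '0 0 -40 0 0 0 0.3;0 0 -80 0 0 0 0.3;0 0 -120 0 0 0 0.3;0 0 -160 0 0 0 0.3;0 0 -200 0 0 0 0.3;0 0 -235 0 0 0 0.3;-30 28 -240 0 0 0 0.3;-60 56 -240 0 0 0 0.3;-90 84 -240 0 0 0 0.3;-120 112 -240 0 0 0 0.3;-150 140 -240 0 0 0 0.3;-170 157 -240 0 0 0 0.3;-170 157 -240 0 0 0 0.3;-170 157 -240 0 0 0 0.3' 40
python3 - <<'E'
from h import *
im=read_camera('side');cv2.imwrite('pics/s3.png',cv2.resize(im[90:270,180:360],(540,540),interpolation=cv2.INTER_CUBIC))
print(totool([.605,.222,.163]),state()['finger_gap'])
E
```

```text
clock: 4.75
ee_pos: [0.6049, 0.2218, 0.2465]
ee_rot: [-0.0, 1.0, -0.0, -0.001]
force: [0.5, -0.1, -1.0]
finger_gap: 0.502
grip_force: 41.0
[-0.4  0.6 84.2] 0.5036896478832719
```

View pics/s3.png

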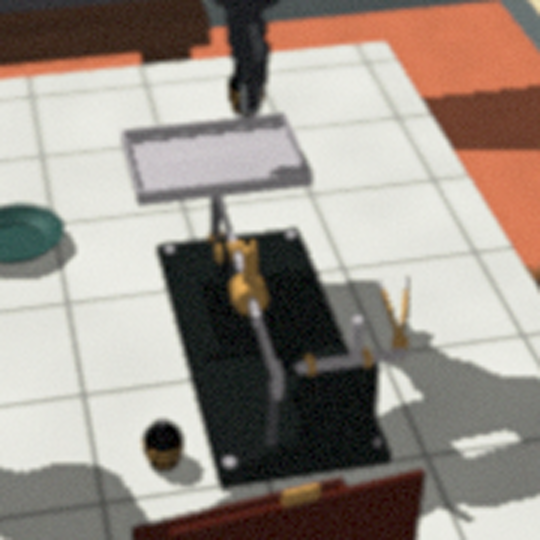

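The top is held, just above the pan's far half. In the crop the pan spans (125–310, 115–200), the beam tip is at (278,375) and the knob at (358,325). Lowering now.

```bash
python3 -m inch '0 0 20 0 0 0 0.3;0 0 40 0 0 0 0.3;0 0 50 0 0 0 0.3;0 0 60 0 0 0 0.3;0 0 66 0 0 0 0.3;0 0 71 0 0 0 0.3;0 0 75 0 0 0 0.3;0 0 78 0 0 0 0.3;0 0 78 0 0 0 0.3;0 0 78 0 0 0 0.3' 40
python3 - <<'E'
from h import *
print(totool([.605,.222,.163]))
E
```

```text
clock: 5.8
ee_pos: [0.6051, 0.2218, 0.1696]
ee_rot: [0.0, 1.0, 0.0, 0.0]
force: [0.4, -0.4, 1.7]
finger_gap: 0.499
grip_force: 41.2
[0.1 0.2 6.6]
```

```bash
python3 -m inch '0 0 3 0 0 0 0.3;0 0 5 0 0 0 0.3;0 0 5 0 0 0 0.3;0 0 5 0 0 0 0.68;0 0 5 0 0 0 0.68;0 0 5 0 0 0 0.68;0 0 5 0 0 0 0.68;0 0 0 0 0 0 0.7;0 0 -10 0 0 0 0.7;0 0 -25 0 0 0 0.7;0 0 -45 0 0 0 0.7;0 0 -75 0 0 0 0.8;0 0 -85 0 0 0 1;0 0 -85 0 0 0 1'
python3 - <<'E'
from h import *
im=read_camera('side');cv2.imwrite('pics/s4.png',cv2.resize(im[90:270,180:360],(540,540),interpolation=cv2.INTER_CUBIC))
im=read_camera('top');hsv=im[225:250,260:290].max(2);m=(hsv<45).astype(np.uint8)
M=cv2.moments(m,True);c=(260+M['m10']/M['m00'],225+M['m01']/M['m00']);print(c,M['m00'],onz('top',*c,.04))
print(totool([.4515,-.079,.246]))
E
```

```text
clock: 7.2
ee_pos: [0.6058, 0.222, 0.2574]
ee_rot: [0.0, 1.0, 0.001, 0.003]
force: [0.0, -0.5, -0.6]
finger_gap: 0.999
grip_force: 0.0
(274.35714285714283, 236.0) 98.0 [ 0.45255063 -0.07787929  0.04      ]
[ 153.3 -300.8    7.6]
```

View pics/s4.png

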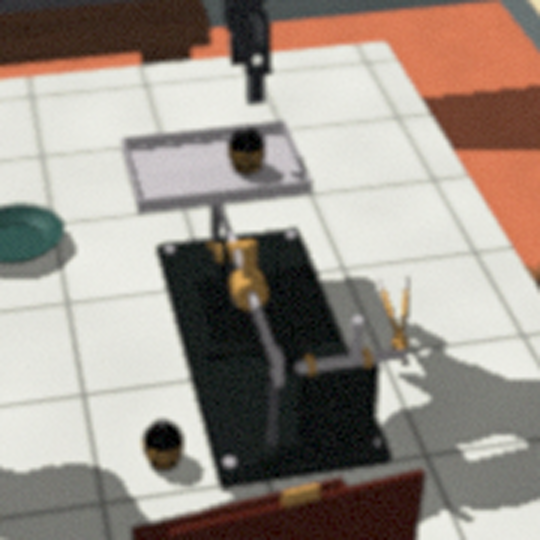

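Top A stands in the pan at (245,150) and the pan has sunk. Next, top B.

```bash
python3 -m inch '20 -40 0 0 0 0 1;40 -80 0 0 0 0 1;60 -120 0 0 0 0 1;80 -160 0 0 0 0 1;102 -200 0 0 0 0 1;125 -240 0 0 0 0 1;145 -280 0 0 0 0 1;153 -300 0 0 0 0 1;153 -300 0 0 0 0 1;153 -300 0 0 0 0 1' 40
python3 - <<'E'
from h import *
im=read_camera('side')
print(totool([.452,-.0785,.0084]))
E

```

```text
clock: 8.3
ee_pos: [0.4516, -0.078, 0.2531]
ee_rot: [0.001, 1.0, 0.0, -0.001]
force: [0.3, -0.4, 0.2]
finger_gap: 0.999
grip_force: 0.0
[ -0.4  -1.1 244.9]
```

```bash
python3 -m inch '0 -1 40 0 0 0 1;0 -1 80 0 0 0 1;0 -1 120 0 0 0 1;0 -1 160 0 0 0 1;0 -1 195 0 0 0 1;0 -1 220 0 0 0 1;0 -1 236 0 0 0 1;0 -1 245 0 0 0 1;0 -1 245 0 0 0 1;0 -1 245 0 0 0 0.3;0 -1 245 0 0 0 0.3;0 -1 245 0 0 0 0.3;0 -1 245 0 0 0 0.3;0 -1 245 0 0 0 0.3;0 -1 245 0 0 0 0.3;0 -1 245 0 0 0 0.3' 40
python3 -m inch '0 0 -40 0 0 0 0.3;0 0 -80 0 0 0 0.3;0 0 -120 0 0 0 0.3;0 0 -160 0 0 0 0.3;0 0 -200 0 0 0 0.3;0 0 -230 0 0 0 0.3;0 0 -247 0 0 0 0.3;-10 40 -248 0 0 0 0.3;-20 80 -248 0 0 0 0.3;-30 120 -248 0 0 0 0.3;-40 160 -248 0 0 0 0.3;-50 200 -248 0 0 0 0.3;-60 240 -248 0 0 0 0.3;-68 280 -248 0 0 0 0.3;-73 301 -248 0 0 0 0.3;-73 301 -248 0 0 0 0.3;-73 301 -248 0 0 0 0.3'
python3 - <<'E'
from h import *
print(totool([.525,.222,.163]))
E
```

```text
clock: 9.95
ee_pos: [0.4528, -0.0793, 0.0105]
ee_rot: [0.0, 1.0, -0.0, 0.001]
force: [-1.0, 0.6, 6.5]
finger_gap: 0.501
grip_force: 40.7
clock: 11.65
ee_pos: [0.5248, 0.2216, 0.2569]
ee_rot: [-0.0, 1.0, -0.0, -0.0]
force: [-0.6, -0.4, -0.3]
finger_gap: 0.503
grip_force: 41.1
[-0.2  0.5 93.9]
```

```bash
python3 -m inch '0 0 30 0 0 0 0.3;0 0 50 0 0 0 0.3;0 0 65 0 0 0 0.3;0 0 75 0 0 0 0.3;0 0 81 0 0 0 0.3;0 0 85 0 0 0 0.3;0 0 88 0 0 0 0.3;0 0 90 0 0 0 0.3;0 0 90 0 0 0 0.3;0 0 90 0 0 0 0.3;0 0 90 0 0 0 0.68;0 0 90 0 0 0 0.68;0 0 90 0 0 0 0.68;0 0 90 0 0 0 0.68;0 0 80 0 0 0 0.7;0 0 60 0 0 0 0.7;0 0 40 0 0 0 0.7;0 0 10 0 0 0 0.8;0 0 -10 0 0 0 0.8;0 0 -10 0 0 0 0.8'
python3 -m inch '0 -30 0 0 0 0 1;0 -65 0 0 0 0 1;0 -100 0 0 0 0 1;0 -140 0 0 0 0 1;0 -140 0 0 0 0 1;0 -140 0 0 0 0 1;0 -140 0 0 0 0 1;0 -140 0 0 0 0 1;0 -140 0 0 0 0 1;0 -140 0 0 0 0 1'
python3 - <<'E'
from h import *
a=[read_camera('side') for _ in range(4)];m=np.mean(a,0).astype(np.uint8);cv2.imwrite('pics/minus.png',m)
p=cv2.imread('pics/plus.png')
f=lambda im:cv2.resize(im[150:240,235:320],None,fx=4.5,fy=4.5,interpolation=cv2.INTER_CUBIC)
cv2.imwrite('pics/cmp.png',np.hstack([f(p),f(m)]))
# beam-tip patch shift plus->minus
t=cv2.cvtColor(p,6).astype(np.float32)
im=cv2.cvtColor(m,6).astype(np.float32)
for c in((272,214),):
  T=t[c[1]-7:c[1]+8,c[0]-7:c[0]+8];S=im[c[1]-22:c[1]+23,c[0]-15:c[0]+16]
  r=cv2.matchTemplate(S,T,5);i=np.unravel_index(r.argmax(),r.shape);print(i[1]-8,i[0]-15,r.max())
print(state()['ee_pos'],totool([.563,.024,.25]))
E
```

```text
clock: 13.65
ee_pos: [0.526, 0.2222, 0.2719]
ee_rot: [0.0, 1.0, 0.001, 0.003]
force: [0.2, -0.0, -0.9]
finger_gap: 0.799
grip_force: 0.0
clock: 14.65
ee_pos: [0.525, 0.0824, 0.2672]
ee_rot: [-0.0, 1.0, 0.0, -0.0]
force: [0.4, 0.1, 0.3]
finger_gap: 1.001
grip_force: 0.0
0 -6 0.8177561
[0.52498198 0.08196503 0.26729691] [-38.  -58.   17.3]
```

View pics/cmp.png

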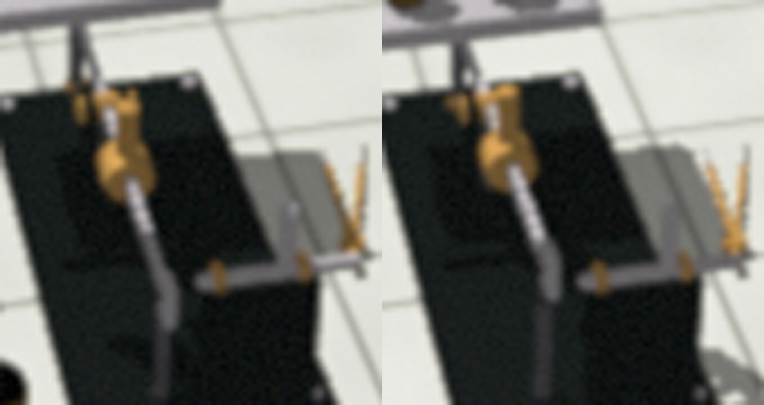

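The pan and tip have moved between the two frames: the tip rose about 6 px, which takes in both stops. Both tops are in the pan. Going to the poise grip now.

```bash
python3 -m inch '-20 -30 0 0 0 0 0.5;-38 -58 0 0 0 0 0.5;-38 -58 20 0 0 0 0.5;-38 -58 45 0 0 0 0.5;-38 -58 70 0 0 0 0.5;-38 -58 90 0 0 0 0.5;-38 -58 102 0 0 0 0.5;-38 -58 102 0 0 0 0.5;-38 -58 102 0 0 0 0.5;-38 -58 102 0 0 0 0;-38 -58 102 0 0 0 0;-38 -58 102 0 0 0 0;-38 -58 102 0 0 0 0;-38 -58 102 0 0 0 0;-38 -58 102 0 0 0 0' 20
```

```text
clock: 16.35
ee_pos: [0.5635, 0.0236, 0.1657]
ee_rot: [0.0, 1.0, -0.0, 0.001]
force: [5.4, -1.3, 0.4]
finger_gap: 0.175
grip_force: 19.4
```

```bash
python3 -m inch '0 -5 0 0 0 0 0;0 -12 0 0 0 0 0;0 -20 0 0 0 0 0;0 -28 0 0 0 0 0;0 -35 0 0 0 0 0;0 -38 0 0 0 0 0;0 -38 0 0 0 0 0;0 -38 0 0 0 0 0.4;0 -38 0 0 0 0 0.4;0 -38 0 0 0 0 0.4;0 -38 -20 0 0 0 0.4;0 -38 -50 0 0 0 0.5;20 0 -80 0 0 0 0.5;38 40 -101 0 0 0 0.5;38 58 -101 0 0 0 0.5;38 58 -101 0 0 0 1;38 58 -101 0 0 0 1'
python3 -m inch '0 0 0 0 0 0 1;0 0 0 0 0 0 1;0 0 0 0 0 0 1;0 0 0 0 0 0 1;0 0 0 0 0 0 1;0 0 0 0 0 0 1;0 0 0 0 0 0 1;0 0 0 0 0 0 1;0 0 0 0 0 0 1;0 0 0 0 0 0 1;0 0 0 0 0 0 1;0 0 0 0 0 0 1;0 0 0 0 0 0 1;0 0 0 0 0 0 1;0 0 0 0 0 0 1'
cat > tilt.py <<'E'
from h import *
import sys
a=[read_camera('side') for _ in range(4)];m=np.mean(a,0).astype(np.uint8);cv2.imwrite(f'pics/{sys.argv[1]}.png',m)
g=lambda im:cv2.cvtColor(im,6).astype(np.float32)
p,q,m=[g(x) for x in(cv2.imread('pics/plus.png'),cv2.imread('pics/minus.png'),m)]
def sh(T,S,c,hx,hy,mx,my):
    t=T[c[1]-hy:c[1]+hy+1,c[0]-hx:c[0]+hx+1];s=S[c[1]-hy-my:c[1]+hy+my+1,c[0]-hx-mx:c[0]+hx+mx+1]
    r=cv2.matchTemplate(s,t,5);y,x=np.unravel_index(r.argmax(),r.shape)
    d=0
    if 0<y<r.shape[0]-1: A,B,C=r[y-1:y+2,x];d=.5*(A-C)/(A-2*B+C)
    return round(x-mx,1),round(y-my+d,2),round(float(r.max()),3)
TIP=(358//2 and 357-85,0)
for n,c,hx,hy in(('tip',(272,208),6,8),('panfront',(252,156),24,5)):
    # template from minus image
    print(n,'plus',sh(q,p,c,hx,hy,3,10),'now',sh(q,m,c,hx,hy,3,10))
print(state()['ee_pos'])
E
python3 tilt.py w1
python3 - <<'E'
from h import *
f=lambda n:cv2.resize(cv2.imread(f'pics/{n}.png')[125:240,220:310],None,fx=2.9,fy=4,interpolation=cv2.INTER_CUBIC)
cv2.imwrite('pics/cmp2.png',np.hstack([f('plus'),f('w1'),f('minus')]))
E
```

```text
clock: 18.05
ee_pos: [0.5247, 0.0817, 0.2657]
ee_rot: [-0.0, 1.0, -0.0, -0.001]
force: [0.7, -0.4, -0.3]
finger_gap: 0.824
grip_force: 0.0
clock: 19.55
ee_pos: [0.525, 0.0818, 0.2663]
ee_rot: [0.0, 1.0, 0.0, 0.0]
force: [1.4, -0.5, -0.7]
finger_gap: 1.003
grip_force: 0.0
tip plus (np.int64(-3), np.float64(-3.8), 0.897) now (np.int64(0), np.float64(5.21), 0.932)
panfront plus (np.int64(0), np.float64(-3.69), 0.743) now (np.int64(0), np.float64(-3.27), 0.974)
[0.52497317 0.0817966  0.2663026 ]
```

View pics/cmp2.png

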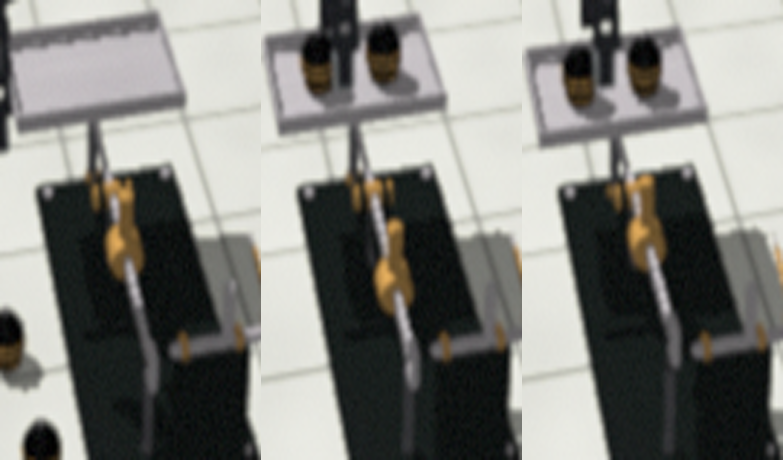

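Now the beam is positive: by interpolation the pan gives about +0.046 and the tip about +0.044. So the poise has to come back inward by about 9 mm.

```bash
python3 -m inch '-20 -40 0 0 0 0 0.5;-38 -80 20 0 0 0 0.5;-38 -96 45 0 0 0 0.5;-38 -96 70 0 0 0 0.5;-38 -96 90 0 0 0 0.5;-38 -96 102 0 0 0 0.5;-38 -96 102 0 0 0 0.5;-38 -96 102 0 0 0 0;-38 -96 102 0 0 0 0;-38 -96 102 0 0 0 0;-38 -96 102 0 0 0 0;-38 -96 102 0 0 0 0;-38 -96 102 0 0 0 0;-38 -96 102 0 0 0 0' 20
python3 -m inch '0 3 0 0 0 0 0;0 6 0 0 0 0 0;0 9 0 0 0 0 0;0 9 0 0 0 0 0;0 9 0 0 0 0 0;0 9 0 0 0 0 0.4;0 9 0 0 0 0 0.4;0 9 0 0 0 0 0.4;0 9 -20 0 0 0 0.4;0 9 -50 0 0 0 0.5;20 30 -80 0 0 0 0.5;38 70 -102 0 0 0 0.5;38 96 -102 0 0 0 0.5;38 96 -102 0 0 0 1;38 96 -102 0 0 0 1'
python3 -m inch '0 0 0 0 0 0 1;0 0 0 0 0 0 1;0 0 0 0 0 0 1;0 0 0 0 0 0 1;0 0 0 0 0 0 1;0 0 0 0 0 0 1;0 0 0 0 0 0 1;0 0 0 0 0 0 1;0 0 0 0 0 0 1;0 0 0 0 0 0 1;0 0 0 0 0 0 1;0 0 0 0 0 0 1;0 0 0 0 0 0 1;0 0 0 0 0 0 1;0 0 0 0 0 0 1'
python3 tilt.py w2
```

```text
clock: 21.15
ee_pos: [0.5635, -0.0143, 0.1648]
ee_rot: [0.0, 1.0, -0.0, 0.001]
force: [5.0, -1.0, 3.0]
finger_gap: 0.175
grip_force: 21.5
clock: 22.65
ee_pos: [0.5246, 0.0819, 0.2657]
ee_rot: [-0.0, 1.0, -0.0, -0.001]
force: [0.3, -0.9, -1.3]
finger_gap: 0.821
grip_force: 0.0
clock: 24.15
ee_pos: [0.525, 0.0818, 0.2663]
ee_rot: [0.0, 1.0, 0.0, 0.0]
force: [-0.2, -0.9, -0.4]
finger_gap: 1.008
grip_force: 0.0
tip plus (np.int64(-3), np.float64(-3.8), 0.897) now (np.int64(0), np.float64(1.7), 0.979)
panfront plus (np.int64(0), np.float64(-3.69), 0.743) now (np.int64(0), np.float64(-0.97), 0.992)
[0.52499053 0.08178128 0.26627656]
```

```bash
python3 - <<'E'
from h import *
g={n:cv2.cvtColor(cv2.imread(f'pics/{n}.png'),6).astype(float) for n in('plus','w1','w2','minus')}
for n,i in g.items():
    print(n,[int(x) for x in i[142:168,262:276].mean(1)], 'col240',[int(x) for x in i[142:172,232:244].mean(1)])
    print('   tip',[int(x) for x in i[196:228,271:273].mean(1)])
E
```

```text
plus [190, 190, 189, 189, 189, 188, 176, 145, 112, 99, 112, 159, 206, 216, 208, 215, 225, 228, 228, 229, 229, 229, 230, 227, 193, 125] col240 [196, 195, 193, 192, 192, 192, 192, 193, 194, 189, 166, 128, 105, 102, 124, 172, 202, 200, 196, 209, 217, 219, 218, 219, 220, 221, 222, 213, 166, 103]
   tip [15, 13, 16, 12, 15, 11, 14, 18, 20, 22, 29, 31, 40, 59, 84, 93, 95, 94, 94, 92, 91, 95, 97, 97, 96, 91, 82, 64, 48, 47, 46, 47]
w1 [129, 113, 103, 98, 103, 109, 126, 140, 125, 107, 105, 131, 184, 211, 212, 219, 228, 231, 231, 232, 232, 232, 233, 230, 196, 128] col240 [82, 88, 94, 85, 83, 98, 118, 142, 161, 176, 178, 150, 117, 103, 111, 148, 192, 201, 200, 213, 220, 221, 222, 222, 223, 224, 224, 216, 169, 105]
   tip [57, 63, 66, 61, 46, 27, 18, 19, 30, 45, 51, 82, 119, 121, 107, 101, 101, 100, 99, 113, 128, 129, 122, 116, 106, 92, 70, 49, 47, 47, 47, 46]
w2 [133, 134, 132, 117, 106, 101, 103, 109, 125, 140, 127, 108, 103, 118, 162, 210, 229, 231, 231, 232, 232, 232, 233, 230, 196, 128] col240 [48, 69, 84, 86, 92, 86, 84, 101, 118, 139, 155, 171, 179, 157, 122, 104, 105, 128, 174, 211, 221, 222, 221, 222, 222, 224, 225, 216, 169, 104]
   tip [22, 16, 15, 15, 16, 30, 46, 56, 70, 85, 90, 96, 99, 98, 98, 94, 96, 99, 99, 99, 95, 93, 78, 58, 48, 45, 46, 50, 47, 48, 46, 48]
minus [128, 133, 135, 134, 121, 104, 96, 100, 108, 123, 139, 130, 111, 103, 119, 171, 218, 231, 232, 232, 232, 232, 233, 230, 196, 128] col240 [41, 46, 63, 83, 87, 92, 89, 87, 100, 116, 138, 157, 176, 186, 166, 129, 106, 105, 133, 186, 216, 222, 222, 222, 223, 224, 225, 216, 169, 105]
   tip [17, 14, 18, 23, 34, 51, 68, 82, 87, 93, 95, 98, 97, 93, 96, 97, 99, 97, 92, 88, 68, 48, 44, 47, 47, 47, 47, 48, 46, 48, 48, 48]
```

Pan-edge and tip-edge interpolation now give about -0.034 and -0.016. I'll move the poise outward by 4 mm and measure the same edges again.

```bash
python3 -m inch '-20 -40 0 0 0 0 0.5;-38 -80 20 0 0 0 0.5;-38 -87 45 0 0 0 0.5;-38 -87 70 0 0 0 0.5;-38 -87 90 0 0 0 0.5;-38 -87 102 0 0 0 0.5;-38 -87 102 0 0 0 0.5;-38 -87 102 0 0 0 0;-38 -87 102 0 0 0 0;-38 -87 102 0 0 0 0;-38 -87 102 0 0 0 0;-38 -87 102 0 0 0 0;-38 -87 102 0 0 0 0;-38 -87 102 0 0 0 0' 20
python3 -m inch '0 -2 0 0 0 0 0;0 -4 0 0 0 0 0;0 -4 0 0 0 0 0;0 -4 0 0 0 0 0;0 -4 0 0 0 0 0;0 -4 0 0 0 0 0.4;0 -4 0 0 0 0 0.4;0 -4 0 0 0 0 0.4;0 -4 -20 0 0 0 0.4;0 -4 -50 0 0 0 0.5;20 30 -80 0 0 0 0.5;38 70 -102 0 0 0 0.5;38 87 -102 0 0 0 0.5;38 87 -102 0 0 0 1;38 87 -102 0 0 0 1'
python3 -m inch '0 0 0 0 0 0 1;0 0 0 0 0 0 1;0 0 0 0 0 0 1;0 0 0 0 0 0 1;0 0 0 0 0 0 1;0 0 0 0 0 0 1;0 0 0 0 0 0 1;0 0 0 0 0 0 1;0 0 0 0 0 0 1;0 0 0 0 0 0 1;0 0 0 0 0 0 1;0 0 0 0 0 0 1;0 0 0 0 0 0 1;0 0 0 0 0 0 1;0 0 0 0 0 0 1'
cat > lev.py <<'E'
from h import *
import sys
if sys.argv[1:]: cv2.imwrite(f'pics/{sys.argv[1]}.png',np.mean([read_camera('side') for _ in range(6)],0).astype(np.uint8))
def edge(i,c0,c1,r0,r1,lv,up):
    o=[]
    for c in range(c0,c1):
        v=i[r0:r1,c];k=[j+(lv-v[j])/(v[j+1]-v[j]) for j in range(len(v)-1) if (v[j]-lv)*(v[j+1]-lv)<=0 and (v[j+1]>v[j])==up]
        if k:o.append(r0+k[-1])
    return np.median(o) if o else np.nan
I=lambda n:cv2.cvtColor(cv2.imread(f'pics/{n}.png'),6).astype(float)
def meas(n):
    i=I(n);a=[]
    for c in(230,240,250,262,270): 
        v=[]
        for k in range(c,c+8):
            col=i[144:164,k];j=col[4:].argmin()+4 if 0 else None
            # last rise through 150 before the tile area
            r=[x+(150-col[x])/(col[x+1]-col[x]) for x in range(19) if col[x]<150<=col[x+1]]
            if r:v.append(r[-1])
        a.append(np.mean(v) if v else np.nan)
    a.append(edge(i,269,275,205,228,70,False));return np.array(a)
M={n:meas(n) for n in ['plus','minus','w1','w2']+sys.argv[1:]}
for n in M: print(n,np.round(M[n],2),np.round(-.06+.12*(M[n]-M['minus'])/(M['plus']-M['minus']),3))
E
python3 lev.py w3
```

```text
clock: 25.75
ee_pos: [0.5635, -0.0053, 0.1648]
ee_rot: [0.0, 1.0, -0.0, 0.001]
force: [4.2, -1.1, 0.0]
finger_gap: 0.18
grip_force: 21.3
clock: 27.25
ee_pos: [0.5247, 0.0816, 0.2657]
ee_rot: [-0.0, 1.0, -0.0, -0.001]
force: [-1.4, 0.0, -0.7]
finger_gap: 0.824
grip_force: 0.0
clock: 28.75
ee_pos: [0.525, 0.0818, 0.2663]
ee_rot: [0.0, 1.0, 0.0, 0.0]
force: [-0.1, 0.6, 0.5]
finger_gap: 1.004
grip_force: 0.0
plus [ 12.95  11.81  10.52   9.19   8.29 221.3 ] [0.06 0.06 0.06 0.06 0.06 0.06]
minus [ 16.66  15.69  11.74  12.99  12.09 215.04] [-0.06 -0.06 -0.06 -0.06 -0.06 -0.06]
w1 [ 13.43  12.32  11.01   9.68   8.81 221.24] [0.044 0.044 0.012 0.045 0.044 0.059]
w2 [ 15.85  14.8   10.59  12.12  11.2  217.67] [-0.034 -0.032  0.054 -0.033 -0.032 -0.01 ]
w3 [ 14.43  13.32   9.65  10.73   9.81 219.82] [0.012 0.013 0.147 0.012 0.012 0.032]lev.py:7: RuntimeWarning: invalid value encountered in scalar divide
  v=i[r0:r1,c];k=[j+(lv-v[j])/(v[j+1]-v[j]) for j in range(len(v)-1) if (v[j]-lv)*(v[j+1]-lv)<=0 and (v[j+1]>v[j])==up]
```

```bash
python3 - <<'E'
from h import *
f=lambda n:cv2.resize(cv2.imread(f'pics/{n}.png')[190:235,258:296],None,fx=5,fy=12,interpolation=cv2.INTER_NEAREST)
cv2.imwrite('pics/cmp3.png',np.hstack([f(n) for n in('plus','w1','w3','minus')]))
E
```

```text
(no output)
```

View pics/cmp3.png

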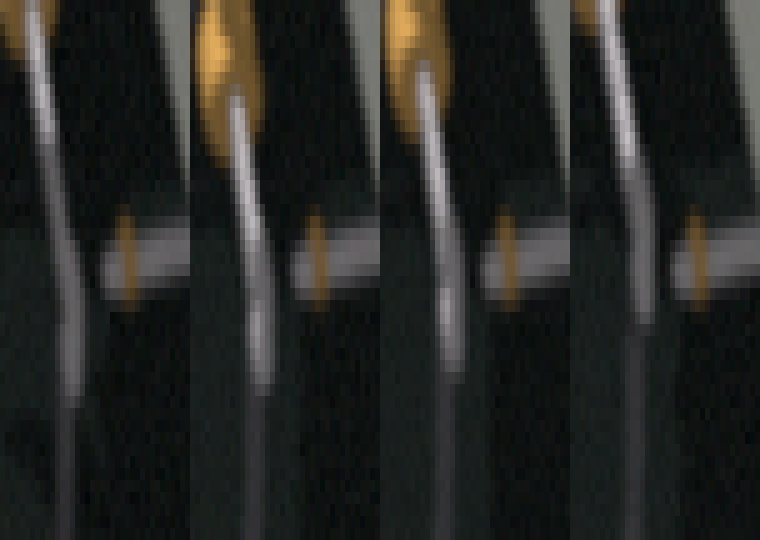

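The last three of these crops show the tip's lower edge rising: offset 33.7 for plus, 32.7 for w1, 31.5 for w3 and 26.9 for minus. That puts w3 at about +0.02, against +0.012 from the pan. The poise should go about 2 mm inward.

```bash
python3 -m inch '-20 -40 0 0 0 0 0.5;-38 -80 20 0 0 0 0.5;-38 -91 45 0 0 0 0.5;-38 -91 70 0 0 0 0.5;-38 -91 90 0 0 0 0.5;-38 -91 102 0 0 0 0.5;-38 -91 102 0 0 0 0.5;-38 -91 102 0 0 0 0;-38 -91 102 0 0 0 0;-38 -91 102 0 0 0 0;-38 -91 102 0 0 0 0;-38 -91 102 0 0 0 0;-38 -91 102 0 0 0 0;-38 -91 102 0 0 0 0' 20
python3 -m inch '0 1 0 0 0 0 0;0 2 0 0 0 0 0;0 2 0 0 0 0 0;0 2 0 0 0 0 0;0 2 0 0 0 0 0;0 2 0 0 0 0 0.4;0 2 0 0 0 0 0.4;0 2 0 0 0 0 0.4;0 2 -20 0 0 0 0.4;0 2 -50 0 0 0 0.5;20 30 -80 0 0 0 0.5;38 70 -102 0 0 0 0.5;38 91 -102 0 0 0 0.5;38 91 -102 0 0 0 1;38 91 -102 0 0 0 1'
python3 -m inch '0 0 0 0 0 0 1;0 0 0 0 0 0 1;0 0 0 0 0 0 1;0 0 0 0 0 0 1;0 0 0 0 0 0 1;0 0 0 0 0 0 1;0 0 0 0 0 0 1;0 0 0 0 0 0 1;0 0 0 0 0 0 1;0 0 0 0 0 0 1;0 0 0 0 0 0 1;0 0 0 0 0 0 1;0 0 0 0 0 0 1;0 0 0 0 0 0 1;0 0 0 0 0 0 1'
python3 lev.py w3 w4 2>/dev/null; python3 - <<'E'
from h import *
cv2.imwrite('pics/w4.png',np.mean([read_camera('side') for _ in range(6)],0).astype(np.uint8))
E
sed -i 's/^if sys.*$//' lev.py; python3 lev.py w3 w4 2>/dev/null
python3 - <<'E'
from h import *
# tip bottom edge: half level between local beam (max row) and post 47, same columns
for n in('plus','w1','w2','w3','w4','minus'):
    i=cv2.cvtColor(cv2.imread(f'pics/{n}.png'),6).astype(float)[:,269:276].max(1)[205:232]
    print(n,[int(x) for x in i])
E
```

```text
clock: 30.45
ee_pos: [0.5635, -0.0093, 0.1649]
ee_rot: [0.0, 1.0, 0.0, 0.001]
force: [4.2, -0.7, 2.6]
finger_gap: 0.175
grip_force: 22.4
clock: 31.95
ee_pos: [0.5247, 0.0818, 0.2656]
ee_rot: [-0.0, 1.0, -0.0, -0.001]
force: [-0.7, -0.1, -0.5]
finger_gap: 0.825
grip_force: 0.0
clock: 33.45
ee_pos: [0.525, 0.0818, 0.2663]
ee_rot: [0.0, 1.0, 0.0, -0.0]
force: [0.4, -0.1, 0.5]
finger_gap: 0.998
grip_force: 0.0
plus [ 12.95  11.81  10.52   9.19   8.29 221.3 ] [0.06 0.06 0.06 0.06 0.06 0.06]
minus [ 16.66  15.69  11.74  12.99  12.09 215.04] [-0.06 -0.06 -0.06 -0.06 -0.06 -0.06]
w1 [ 13.43  12.32  11.01   9.68   8.81 221.24] [0.044 0.044 0.012 0.045 0.044 0.059]
w2 [ 15.85  14.8   10.59  12.12  11.2  217.67] [-0.034 -0.032  0.054 -0.033 -0.032 -0.01 ]
w3 [ 15.21  14.15  10.89  11.5   10.55 218.83] [-0.013 -0.012  0.023 -0.013 -0.011  0.013]
w4 [ 15.21  14.15  10.89  11.51  10.55 218.81] [-0.013 -0.012  0.024 -0.013 -0.011  0.012]
plus [84, 93, 92, 87, 92, 95, 98, 97, 96, 97, 96, 98, 98, 100, 99, 100, 96, 87, 67, 51, 52, 50, 52, 51, 48, 47, 48]
w1 [182, 186, 172, 183, 169, 141, 125, 122, 106, 99, 120, 141, 142, 134, 123, 106, 95, 72, 52, 50, 50, 53, 50, 52, 50, 51, 51]
w2 [145, 118, 101, 102, 99, 101, 99, 99, 100, 101, 103, 101, 99, 82, 59, 53, 50, 50, 53, 51, 52, 51, 50, 51, 52, 52, 51]
w3 [164, 163, 140, 115, 110, 102, 99, 103, 135, 149, 138, 125, 108, 100, 86, 60, 51, 50, 51, 50, 51, 52, 52, 50, 51, 50, 51]
w4 [164, 164, 140, 114, 109, 103, 98, 101, 134, 150, 140, 125, 109, 100, 86, 59, 50, 50, 50, 52, 51, 53, 51, 51, 51, 50, 50]
minus [96, 96, 100, 101, 98, 102, 100, 102, 102, 99, 98, 77, 50, 46, 51, 52, 51, 51, 52, 50, 52, 52, 51, 51, 50, 48, 52]
```

Tip edge says about 0 and pan edge about -0.012, so it's near level. One last 0.5 mm nudge outward.

```bash
python3 -m inch '-20 -40 0 0 0 0 0.5;-38 -80 20 0 0 0 0.5;-38 -89 45 0 0 0 0.5;-38 -89 70 0 0 0 0.5;-38 -89 90 0 0 0 0.5;-38 -89 102 0 0 0 0.5;-38 -89 102 0 0 0 0.5;-38 -89 102 0 0 0 0;-38 -89 102 0 0 0 0;-38 -89 102 0 0 0 0;-38 -89 102 0 0 0 0;-38 -89 102 0 0 0 0;-38 -89 102 0 0 0 0;-38 -89 102 0 0 0 0' 20
python3 -m inch '0 -0.5 0 0 0 0 0;0 -0.5 0 0 0 0 0;0 -0.5 0 0 0 0 0;0 -0.5 0 0 0 0 0;0 -0.5 0 0 0 0 0.4;0 -0.5 0 0 0 0 0.4;0 -0.5 0 0 0 0 0.4;0 -0.5 -20 0 0 0 0.4;0 -0.5 -50 0 0 0 0.5;20 30 -80 0 0 0 0.5;38 70 -102 0 0 0 0.5;38 89 -102 0 0 0 0.5;38 89 -102 0 0 0 1;38 89 -102 0 0 0 1;38 89 -102 0 0 0 1'
python3 -m inch '0 0 0 0 0 0 1;0 0 0 0 0 0 1;0 0 0 0 0 0 1;0 0 0 0 0 0 1;0 0 0 0 0 0 1;0 0 0 0 0 0 1;0 0 0 0 0 0 1;0 0 0 0 0 0 1;0 0 0 0 0 0 1;0 0 0 0 0 0 1;0 0 0 0 0 0 1;0 0 0 0 0 0 1;0 0 0 0 0 0 1;0 0 0 0 0 0 1;0 0 0 0 0 0 1'
python3 - <<'E'
from h import *
a=[]
for k in range(2): 
    cv2.imwrite('pics/w5.png',np.mean([read_camera('side') for _ in range(6)],0).astype(np.uint8))
i=cv2.cvtColor(cv2.imread('pics/w5.png'),6).astype(float)[:,269:276].max(1)[205:232]
k=[j+(75-i[j])/(i[j+1]-i[j]) for j in range(26) if i[j]>75>=i[j+1]][-1]
print('tip',-.06+.12*(k-11.07)/6.53)
# knob top: bright pale at top of knob in the side view
T=cv2.imread('pics/w5.png');cv2.imwrite('pics/k.png',cv2.resize(T[180:225,258:318],(600,450),interpolation=cv2.INTER_CUBIC))
t=read_camera('top');cv2.imwrite('pics/kt.png',t)
E
python3 lev.py w5 2>/dev/null | tail -1
```

```text
clock: 35.45
ee_pos: [0.5635, -0.0073, 0.1649]
ee_rot: [0.0, 1.0, 0.0, 0.001]
force: [4.1, -0.2, 2.3]
finger_gap: 0.174
grip_force: 22.3
clock: 36.95
ee_pos: [0.5249, 0.0809, 0.2654]
ee_rot: [0.001, 1.0, -0.0, -0.001]
force: [1.3, 0.6, -0.2]
finger_gap: 0.975
grip_force: 0.0
clock: 38.45
ee_pos: [0.525, 0.0818, 0.2663]
ee_rot: [0.0, 1.0, 0.0, -0.0]
force: [-0.3, -0.3, 1.1]
finger_gap: 0.993
grip_force: 0.0
tip 0.008136804492087812
w5 [ 14.92  13.93  11.71  11.27  10.32 219.08] [-0.004 -0.006 -0.057 -0.005 -0.004  0.017]
```

View pics/k.png

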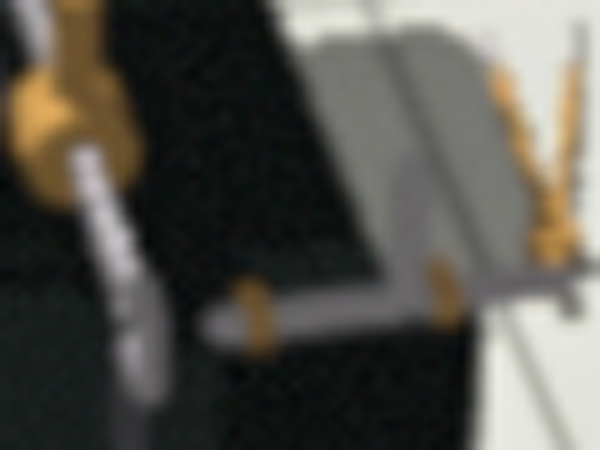

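```bash
python3 - <<'E'
from h import *
p=onz('side',299.2,195.3,.182);print(p, onz('side',298,209.5,.13))
print('nose',onz('side',258+20,180+32.5,.13),'guide near',onz('side',258+25.5,180+31.5,.13),'tip',onz('side',258+14.5,180+33,.13))
c=onz('top',286.9,164,.18);print('px of knob top in top view',proj('top',p))
print(totool([.71,-.11,.30]),totool([.71,-.11,.158]))
t=cv2.imread('pics/kt.png');print(t[146:192:2,286].tolist())
E
```

```text
[ 0.64987032 -0.10347142  0.182     ] [ 0.64791608 -0.10596764  0.13      ]
nose [ 0.58572877 -0.10739907  0.13      ] guide near [ 0.60293068 -0.10621276  0.13      ] tip [ 0.56912096 -0.10631903  0.13      ]
px of knob top in top view (np.float64(285.36893437294026), np.float64(160.5488773768103))
[-185.1 -191.8  -33.7] [-185.1 -191.8  108.3]
[[140, 149, 150], [135, 144, 145], [77, 80, 82], [69, 71, 73], [67, 68, 71], [67, 68, 70], [67, 68, 71], [65, 66, 69], [61, 64, 67], [60, 61, 64], [58, 59, 60], [60, 61, 63], [65, 66, 68], [64, 65, 68], [64, 65, 67], [65, 65, 68], [65, 65, 67], [59, 64, 70], [37, 58, 74], [64, 66, 69], [62, 63, 66], [31, 34, 34], [30, 32, 32]]
```

```bash
python3 -m inch '-40 -40 0 0 0 0 0;-80 -80 0 0 0 0 0;-115 -120 0 0 0 0 0;-150 -160 0 0 0 0 0;-172 -185 0 0 0 0 0;-175 -189 0 0 0 0 0;-175 -189 30 0 0 0 0;-175 -189 65 0 0 0 0;-175 -189 95 0 0 0 0;-175 -189 108 0 0 0 0;-175 -189 108 0 0 0 0;-175 -189 108 0 0 0 0'
python3 -m inch '10 0 0 0 0 0 0;20 0 0 0 0 0 0;28 0 0 0 0 0 0;34 0 0 0 0 0 0;40 0 0 0 0 0 0;46 0 0 0 0 0 0;52 0 0 0 0 0 0;56 0 0 0 0 0 0;58 0 0 0 0 0 0;58 0 0 0 0 0 0;58 0 0 0 0 0 0'
```

```text
clock: 40.3
ee_pos: [0.7005, -0.1071, 0.1604]
ee_rot: [-0.0, 1.0, -0.0, 0.001]
force: [-0.2, 0.2, 0.5]
finger_gap: -0.001
grip_force: 0.0
clock: 41.4
ee_pos: [0.642, -0.1072, 0.1582]
ee_rot: [0.0, 1.0, 0.0, 0.0]
force: [0.4, -0.7, -0.4]
finger_gap: 0.0
grip_force: 0.0
```

```bash
for i in 1 2 3; do python3 -m inch '1 0 0 0 0 0 0;2 0 0 0 0 0 0;3 0 0 0 0 0 0;4 0 0 0 0 0 0;4 0 0 0 0 0 0;4 0 0 0 0 0 0' | egrep 'pos|force: \['; done
```

```text
ee_pos: [0.6379, -0.1072, 0.1583]
force: [-0.4, 0.4, 0.5]
ee_pos: [0.6339, -0.1072, 0.1583]
force: [-0.2, 0.2, -0.1]
ee_pos: [0.6299, -0.1072, 0.1583]
force: [0.3, 0.2, -0.3]
```

```bash
for i in 1 2 3; do python3 -m inch '1 0 0 0 0 0 0;1 0 0 0 0 0 0;2 0 0 0 0 0 0;2 0 0 0 0 0 0;2 0 0 0 0 0 0' | egrep 'pos|force: \['; done
python3 - <<'E'
from h import *
im=read_camera('side');cv2.imwrite('pics/b.png',cv2.resize(im[150:230,240:320],(560,560),interpolation=cv2.INTER_CUBIC))
E
```

```text
ee_pos: [0.628, -0.1072, 0.1583]
force: [-0.0, -0.0, -0.9]
ee_pos: [0.6271, -0.1071, 0.1584]
force: [7.9, -0.2, -2.9]
ee_pos: [0.6266, -0.107, 0.1586]
force: [18.3, -0.2, -6.6]
```

View pics/b.png

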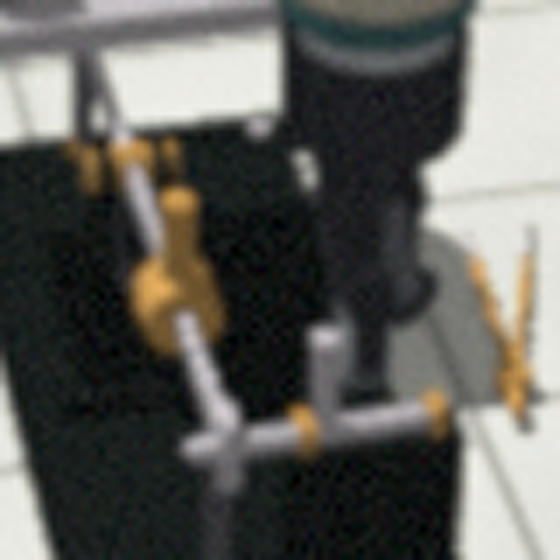

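The rod is through the eye (nose at (190,445)) and the knob rests against the near guide. The 18 N end stop confirms it is fully home. Withdrawing to pick up the tops.

```bash
python3 -m inch '-12 0 0 0 0 0 0;-30 0 0 0 0 0 0;-45 0 0 0 0 0 0;-45 0 -30 0 0 0 0;-45 0 -70 0 0 0 0;-45 0 -110 0 0 0 0;-20 30 -120 0 0 0 0.5;10 60 -120 0 0 0 0.5;40 95 -120 0 0 0 0.5;70 130 -120 0 0 0 0.6;100 165 -120 0 0 0 0.7;102 189 -120 0 0 0 0.8;102 189 -120 0 0 0 0.8;102 189 -120 0 0 0 0.8'
python3 - <<'E'
from h import *
im=read_camera('top')
cv2.imwrite('pics/v.png',np.hstack([cv2.resize(im[140:240,125:215],(450,500),interpolation=cv2.INTER_CUBIC),cv2.resize(im[150:250,255:325],(350,500),interpolation=cv2.INTER_CUBIC)]))
g=im[150:232,140:200].max(2);m=(g<60).astype(np.uint8)
n,l,st,ce=cv2.connectedComponentsWithStats(m)
for k in range(1,n):
    if st[k,4]>25: print(st[k],ce[k]+[140,150],onz('top',*(ce[k]+[140,150]),.163+.045))
print(state()['ee_pos'])
E
```

```text
clock: 46.15
ee_pos: [0.5218, 0.0818, 0.2784]
ee_rot: [-0.0, 1.0, -0.0, -0.0]
force: [-0.2, -0.1, 1.0]
finger_gap: 0.799
grip_force: 0.0
[12  7  5 13 43] [153.8372093  163.02325581] [0.63441091 0.25605385 0.208     ]
[ 40  47  20  24 201] [193.66169154 207.97014925] [0.51109221 0.14317167 0.208     ]
[0.52206668 0.08120473 0.27823728]
```

View pics/v.png

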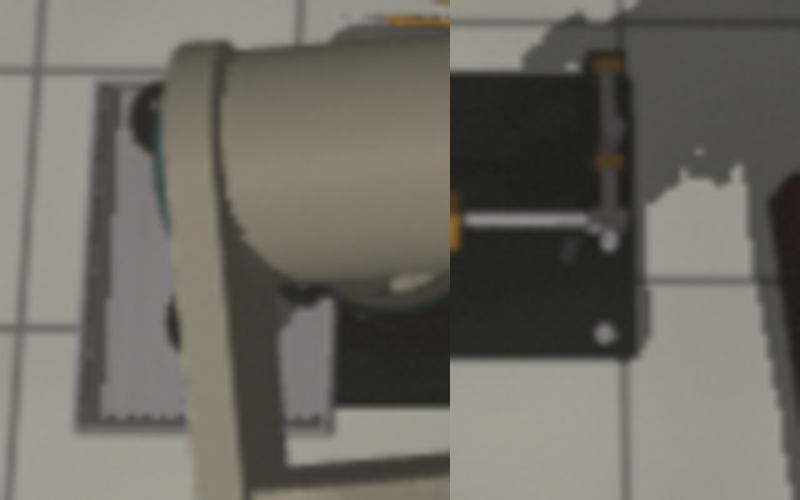

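The bolt is through the eye, but the arm hides part of the pan and one top seems to have shifted. I'll move aside and measure again.

```bash
python3 -m inch '20 -40 0 0 0 0 0.8;40 -80 0 0 0 0 0.8;60 -120 0 0 0 0 0.8;80 -160 0 0 0 0 0.8;90 -200 0 0 0 0 0.8;100 -230 0 0 0 0 0.8;100 -230 0 0 0 0 0.8;100 -230 0 0 0 0 0.8'
python3 - <<'E'
from h import *
im=read_camera('top')
cv2.imwrite('pics/v2.png',cv2.resize(im[140:240,125:215],(540,600),interpolation=cv2.INTER_CUBIC))
g=im[150:232,142:196].max(2);m=(g<60).astype(np.uint8)
n,l,st,ce=cv2.connectedComponentsWithStats(m)
for k in range(1,n):
    if st[k,4]>25: print(st[k],ce[k]+[142,150],onz('top',*(ce[k]+[142,150]),.163+.045))
print(state()['ee_pos'])
E
```

```text
clock: 47.0
ee_pos: [0.4216, -0.1494, 0.2782]
ee_rot: [0.002, 1.0, 0.0, -0.0]
force: [-0.0, 0.2, 0.3]
finger_gap: 0.799
grip_force: 0.0
[  9   7  16  14 177] [158.96045198 163.42937853] [0.63330697 0.24202146 0.208     ]
[51 14  3 29 78] [194.1025641  179.25641026] [0.58942104 0.14474831 0.208     ]
[50 45  4 26 97] [193.60824742 208.18556701] [0.51051255 0.1432934  0.208     ]
[ 17  47  16  15 188] [166.44680851 203.57978723] [0.52264067 0.21620833 0.208     ]
[ 0.4219176  -0.14858795  0.278152  ]
```

View pics/v2.png

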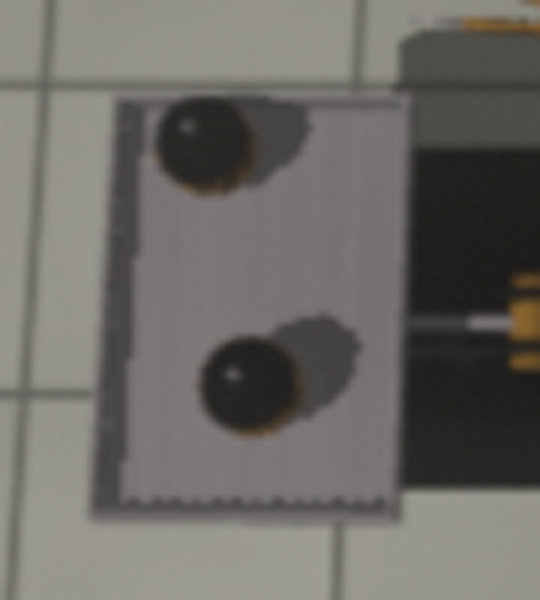

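Locked pan: one top was knocked to about (0.636, 0.246), near the far wall, and the other is still at (0.525, 0.221). Picking up the knocked one first.

```bash
python3 -m inch '-22 40 0 0 0 0 0.75;-44 80 0 0 0 0 0.75;-66 120 0 0 0 0 0.75;-88 160 0 0 0 0 0.75;-110 200 0 0 0 0 0.75;-132 240 0 0 0 0 0.75;-154 280 0 0 0 0 0.75;-176 320 0 0 0 0 0.75;-198 360 0 0 0 0 0.75;-210 385 0 0 0 0 0.75;-214 394 0 0 0 0 0.75;-214 394 30 0 0 0 0.75;-214 394 60 0 0 0 0.75;-214 394 80 0 0 0 0.75;-214 394 93 0 0 0 0.75;-214 394 103 0 0 0 0.75;-214 394 103 0 0 0 0.75;-214 394 103 0 0 0 0.75' 40
python3 -m inch '0 0 0 0 0 0 0.3;0 0 0 0 0 0 0.3;0 0 0 0 0 0 0.3;0 0 0 0 0 0 0.3;0 0 0 0 0 0 0.3;0 0 0 0 0 0 0.3' 50
```

```text
clock: 48.85
ee_pos: [0.6363, 0.2461, 0.1764]
ee_rot: [0.0, 1.0, 0.0, 0.001]
force: [0.2, 1.0, 0.1]
finger_gap: 0.749
grip_force: 0.0
clock: 49.45
ee_pos: [0.6361, 0.2457, 0.1753]
ee_rot: [0.0, 1.0, 0.0, 0.0]
force: [0.3, 0.6, 0.4]
finger_gap: 0.499
grip_force: 50.9
```

```bash
python3 -m inch '0 0 -25 0 0 0 0.3;0 0 -60 0 0 0 0.3;0 0 -90 0 0 0 0.3;8 -40 -95 0 0 0 0.3;16 -80 -95 0 0 0 0.3;24 -120 -95 0 0 0 0.3;32 -160 -95 0 0 0 0.3;40 -200 -95 0 0 0 0.3;48 -240 -95 0 0 0 0.3;56 -280 -95 0 0 0 0.3;64 -320 -95 0 0 0 0.3;70 -360 -95 0 0 0 0.3;76 -400 -95 0 0 0 0.3;82 -440 -95 0 0 0 0.3;88 -480 -95 0 0 0 0.3;92 -520 -95 0 0 0 0.3;94 -540 -95 0 0 0 0.3;94 -542 -95 0 0 0 0.3;94 -542 -95 0 0 0 0.3'
python3 - <<'E'
from h import *
im=read_camera('side')
cv2.imwrite('pics/c.png',cv2.resize(im[150:330,200:380],(540,540),interpolation=cv2.INTER_CUBIC))
print(totool([.542,-.296,.022]))
E
```

```text
clock: 51.35
ee_pos: [0.542, -0.2959, 0.27]
ee_rot: [0.0, 1.0, 0.0, -0.0]
force: [0.5, 0.5, -0.6]
finger_gap: 0.491
grip_force: 50.9
[ 2.000e-01 -1.000e+00  2.482e+02]
```

View pics/c.png

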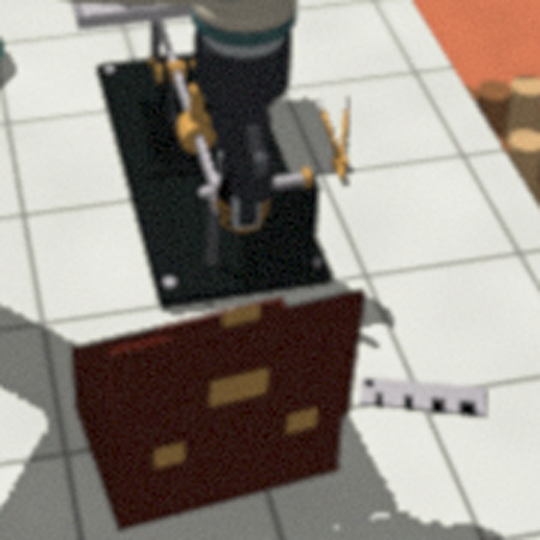

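The top is still held (about (243,210)), above the box. Lowering with the force watched.

```bash
python3 -m inch '0 0 40 0 0 0 0.3;0 0 80 0 0 0 0.3;0 0 120 0 0 0 0.3;0 0 155 0 0 0 0.3;0 0 185 0 0 0 0.3;0 0 210 0 0 0 0.3;0 0 225 0 0 0 0.3;0 0 236 0 0 0 0.3;0 0 238 0 0 0 0.3;0 0 238 0 0 0 0.3'
python3 -m inch '0 0 2 0 0 0 0.3;0 0 4 0 0 0 0.3;0 0 6 0 0 0 0.3;0 0 8 0 0 0 0.3;0 0 8 0 0 0 0.3'
```

```text
clock: 52.4
ee_pos: [0.5425, -0.2962, 0.0332]
ee_rot: [-0.0, 1.0, -0.0, 0.001]
force: [0.2, -0.1, -0.2]
finger_gap: 0.493
grip_force: 50.9
clock: 52.9
ee_pos: [0.5417, -0.2961, 0.0239]
ee_rot: [0.0, 1.0, 0.0, -0.0]
force: [-0.2, -0.3, 0.2]
finger_gap: 0.496
grip_force: 50.9
```

```bash
python3 -m inch '0 0 1 0 0 0 0.3;0 0 2 0 0 0 0.3;0 0 3 0 0 0 0.3;0 0 3 0 0 0 0.3'
python3 -m inch '0 0 0 0 0 0 0.7;0 0 0 0 0 0 0.7;0 0 0 0 0 0 0.7;0 0 0 0 0 0 0.7;0 0 -10 0 0 0 0.7;0 0 -30 0 0 0 0.7;0 0 -60 0 0 0 0.7;0 0 -100 0 0 0 0.7;0 0 -140 0 0 0 0.7;0 0 -180 0 0 0 0.7;0 0 -220 0 0 0 0.7;0 0 -250 0 0 0 0.75;0 0 -257 0 0 0 0.75;0 0 -257 0 0 0 0.75'
python3 - <<'E'
from h import *
print(totool([.525,.2215,.278]))
E
```

```text
clock: 53.3
ee_pos: [0.5421, -0.2963, 0.0226]
ee_rot: [0.0, 1.0, -0.0, 0.0]
force: [-3.7, 1.5, 6.8]
finger_gap: 0.497
grip_force: 51.7
clock: 54.7
ee_pos: [0.5422, -0.2964, 0.2791]
ee_rot: [0.0, 1.0, -0.001, 0.001]
force: [0.8, -0.5, -0.3]
finger_gap: 0.749
grip_force: 0.0
[1.740e+01 5.179e+02 5.000e-01]
```

```bash
python3 - <<'E'
from h import *
im=read_camera('top')
g=im[150:232,142:192].max(2);m=(g<60).astype(np.uint8)
n,l,st,ce=cv2.connectedComponentsWithStats(m)
for k in range(1,n):
    if st[k,4]>25: print(st[k],totool(onz('top',*(ce[k]+[142,150]),.193)),onz('top',*(ce[k]+[142,150]),.193))
E
```

```text
[ 17  46  16  16 195] [ 16.3 516.1  84.5] [0.52558561 0.2200254  0.193     ]
```

```bash
python3 -m inch '0 45 0 0 0 0 0.75;2 90 0 0 0 0 0.75;4 135 0 0 0 0 0.75;6 180 0 0 0 0 0.75;8 225 0 0 0 0 0.75;10 270 0 0 0 0 0.75;12 315 0 0 0 0 0.75;14 360 0 0 0 0 0.75;15 405 0 0 0 0 0.75;16 450 0 0 0 0 0.75;17 490 0 0 0 0 0.75;17 510 0 0 0 0 0.75;17 517 0 0 0 0 0.75;17 517 35 0 0 0 0.75;17 517 70 0 0 0 0.75;17 517 90 0 0 0 0.75;17 517 102 0 0 0 0.75;17 517 104 0 0 0 0.75;17 517 104 0 0 0 0.75' 50
python3 -m inch '0 0 0 0 0 0 0.3;0 0 0 0 0 0 0.3;0 0 0 0 0 0 0.3;0 0 0 0 0 0 0.3;0 0 0 0 0 0 0.3;0 0 0 0 0 0 0.3' 50
```

```text
clock: 56.65
ee_pos: [0.5253, 0.2204, 0.1746]
ee_rot: [0.0, 1.0, 0.0, 0.0]
force: [0.2, -0.7, 1.0]
finger_gap: 0.752
grip_force: 0.0
clock: 57.25
ee_pos: [0.5251, 0.2208, 0.1745]
ee_rot: [0.0, 1.0, 0.0, 0.0]
force: [0.6, -0.6, 0.5]
finger_gap: 0.492
grip_force: 50.9
```

```bash
python3 -m inch '0 0 -25 0 0 0 0.3;0 0 -60 0 0 0 0.3;0 0 -90 0 0 0 0.3;5 -40 -96 0 0 0 0.3;10 -80 -96 0 0 0 0.3;15 -120 -96 0 0 0 0.3;20 -160 -96 0 0 0 0.3;25 -200 -96 0 0 0 0.3;30 -240 -96 0 0 0 0.3;35 -280 -96 0 0 0 0.3;40 -320 -96 0 0 0 0.3;45 -360 -96 0 0 0 0.3;50 -400 -96 0 0 0 0.3;55 -440 -96 0 0 0 0.3;60 -480 -96 0 0 0 0.3;63 -510 -96 0 0 0 0.3;63 -523 -96 0 0 0 0.3;63 -523 -96 0 0 0 0.3;63 -523 -96 0 0 0 0.3'
python3 -m inch '0 0 40 0 0 0 0.3;0 0 80 0 0 0 0.3;0 0 120 0 0 0 0.3;0 0 155 0 0 0 0.3;0 0 185 0 0 0 0.3;0 0 210 0 0 0 0.3;0 0 225 0 0 0 0.3;0 0 236 0 0 0 0.3;0 0 240 0 0 0 0.3;0 0 240 0 0 0 0.3;0 0 240 0 0 0 0.3'
```

```text
clock: 59.15
ee_pos: [0.4621, -0.3012, 0.2701]
ee_rot: [-0.0, 1.0, 0.0, -0.0]
force: [-0.0, 0.4, -0.4]
finger_gap: 0.496
grip_force: 51.0
clock: 60.25
ee_pos: [0.4626, -0.3025, 0.0315]
ee_rot: [0.0, 1.0, -0.001, 0.001]
force: [0.2, -0.5, 0.1]
finger_gap: 0.497
grip_force: 51.0
```

```bash
python3 -m inch '0 0 3 0 0 0 0.3;0 0 6 0 0 0 0.3;0 0 8 0 0 0 0.3;0 0 10 0 0 0 0.3;0 0 10 0 0 0 0.3'
python3 -m inch '0 0 0 0 0 0 0.7;0 0 0 0 0 0 0.7;0 0 0 0 0 0 0.7;0 0 0 0 0 0 0.7;0 0 -10 0 0 0 0.7;0 0 -30 0 0 0 0.7;0 0 -60 0 0 0 0.7;0 0 -100 0 0 0 0.7;0 0 -140 0 0 0 0.7;0 0 -180 0 0 0 0.7;0 0 -220 0 0 0 0.7;0 0 -250 0 0 0 0.4;20 80 -257 0 0 0 0;40 120 -257 0 0 0 0;60 160 -257 0 0 0 0;60 200 -257 0 0 0 0;60 200 -257 0 0 0 0;60 200 -257 0 0 0 0'
python3 - <<'E'
from h import *
im=read_camera('top')
cv2.imwrite('pics/box.png',cv2.resize(im[150:270,305:425],(600,600),interpolation=cv2.INTER_CUBIC))
s=state();print(s['ee_pos'],s['qpos'])
E
```

```text
clock: 60.75
ee_pos: [0.462, -0.3027, 0.0203]
ee_rot: [0.0, 1.0, -0.0, 0.0]
force: [0.1, -3.9, -0.5]
finger_gap: 0.496
grip_force: 52.1
clock: 62.55
ee_pos: [0.4019, -0.101, 0.2778]
ee_rot: [-0.001, 1.0, -0.0, 0.001]
force: [0.2, -0.9, 0.3]
finger_gap: 0.001
grip_force: 0.0
[ 0.40204968 -0.10207592  0.27751679] [-3.37597538e-01 -2.70785212e-01  1.60813449e+00 -1.71148493e-04
  1.80358641e+00 -1.90965249e+00]
```

View pics/box.png

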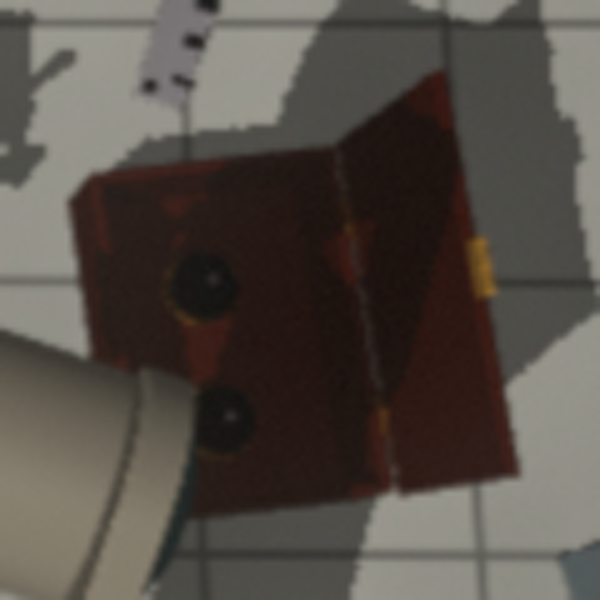

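Both tops stand in the box at (205,285) and (225,418), clear of the lid's path. Next I'll work out the lid's closing arc. The picture allowance is used up, so from here I check by numbers only.

```bash
python3 - <<'E'
from h import *
a=onz('top',372.6,179,.0855);b=onz('top',384,248,.0855);h=(a+b)/2
ax=(a-b)/np.linalg.norm(a-b);u=np.array([-ax[1],ax[0],0]);print(a,b,h,u)
h=h*1
e=onz('top',305+482/5,150+267/5,.243);print('tab',e,(e-h)@u)
z=np.array([0,0,1])
s=state();Rm=R.from_quat(s['ee_rot'])
for th in(1.75,1.6,1.4,1.2,1.0,.8,.6,.4,.2,.1,0):
    c=h+.13*(np.cos(th)*u+np.sin(th)*z)+.008*(-np.sin(th)*u+np.cos(th)*z)
    t=c-.015*u
    print(th,np.round(t,3))
print(totool([.52,-.46,.31]))
E
```

```text
[ 0.62091076 -0.37183757  0.0855    ] [ 0.41526144 -0.39392952  0.0855    ] [ 0.5180861  -0.38288355  0.0855    ] [-0.10681083  0.99427936  0.        ]
tab [ 0.51945439 -0.39452784  0.243     ] -0.011723832876293836
1.75 [ 0.523 -0.429  0.212]
1.6 [ 0.521 -0.41   0.215]
1.4 [ 0.518 -0.384  0.215]
1.2 [ 0.515 -0.358  0.21 ]
1.0 [ 0.513 -0.335  0.199]
0.8 [ 0.511 -0.313  0.184]
0.6 [ 0.509 -0.296  0.166]
0.4 [ 0.507 -0.282  0.143]
0.2 [ 0.506 -0.273  0.119]
0.1 [ 0.506 -0.27   0.106]
0 [ 0.506 -0.269  0.093]
[-117.5 -358.1  -32.3]
```

```bash
python3 -m inch '0 0 -30 0 0 0 0;-20 -30 -55 0 0 0 0;-35 -70 -55 0 0 0 0;-50 -110 -55 0 0 0 0;-65 -150 -55 0 0 0 0;-80 -190 -55 0 0 0 0;-95 -230 -55 0 0 0 0;-105 -270 -55 0 0 0 0;-115 -310 -55 0 0 0 0;-118 -345 -55 0 0 0 0;-118 -363 -55 0 0 0 0;-118 -363 -55 0 0 0 0;-118 -363 -20 0 0 0 0;-118 -363 15 0 0 0 0;-118 -363 45 0 0 0 0;-118 -363 62 0 0 0 0;-118 -363 62 0 0 0 0;-118 -363 62 0 0 0 0'
```

```text
clock: 64.4
ee_pos: [0.5197, -0.4653, 0.216]
ee_rot: [0.0, 1.0, -0.0, 0.0]
force: [-0.4, 0.1, 1.0]
finger_gap: -0.003
grip_force: 0.0
```

```bash
python3 -m inch '0 20 0 0 0 0 0;0 40 0 0 0 0 0;0 55 0 0 0 0 0;1 68 0 0 0 0 0;2 81 0 0 0 0 0;3 94 2 0 0 0 0;4 107 5 0 0 0 0;5 119 10 0 0 0 0;7 130 16 0 0 0 0;8 141 23 0 0 0 0;9 152 31 0 0 0 0;9 152 31 0 0 0 0'
python3 -m inch '0 9 9 0 0 0 0;1 17 18 0 0 0 0;2 24 29 0 0 0 0;3 31 41 0 0 0 0;3 36 53 0 0 0 0;4 40 65 0 0 0 0;4 42 78 0 0 0 0;4 44 84 0 0 0 0;4 44 84 0 0 0 0'
```

```text
clock: 65.6
ee_pos: [0.5113, -0.3125, 0.1857]
ee_rot: [-0.0, 1.0, -0.0, 0.001]
force: [-1.0, -0.0, -0.2]
finger_gap: -0.0
grip_force: 0.0
clock: 66.5
ee_pos: [0.5063, -0.2688, 0.0987]
ee_rot: [0.0, 1.0, 0.001, -0.001]
force: [-0.2, -0.1, 0.6]
finger_gap: 0.001
grip_force: 0.0
```

```bash
python3 -m inch '0 0 2 0 0 0 0;0 0 4 0 0 0 0;0 0 5 0 0 0 0;0 0 5 0 0 0 0'; python3 -m inch '0 0 1 0 0 0 0;0 0 2 0 0 0 0;0 0 3 0 0 0 0;0 0 3 0 0 0 0'
python3 -m inch '0 0 1 0 0 0 0;0 0 2 0 0 0 0;0 0 3 0 0 0 0;0 0 3 0 0 0 0'
```

```text
clock: 66.9
ee_pos: [0.507, -0.2693, 0.0954]
ee_rot: [0.0, 1.0, -0.0, 0.0]
force: [0.1, -0.3, 1.1]
finger_gap: 0.002
grip_force: 0.0
clock: 67.3
ee_pos: [0.5071, -0.2693, 0.0935]
ee_rot: [0.0, 1.0, -0.0, 0.0]
force: [-3.7, 2.4, 7.0]
finger_gap: -0.002
grip_force: 3.6
clock: 67.7
ee_pos: [0.5072, -0.2693, 0.0933]
ee_rot: [0.0, 1.0, -0.0, 0.001]
force: [-11.5, 6.6, 22.8]
finger_gap: 0.0
grip_force: 11.3
```

```bash
python3 -m inch '0 0 -20 0 0 0 0;0 0 -60 0 0 0 0;0 0 -100 0 0 0 0;0 0 -140 0 0 0 0;0 0 -180 0 0 0 0;30 20 -190 0 0 0 0;60 50 -190 0 0 0 0;90 80 -190 0 0 0 0;120 110 -190 0 0 0 0;120 150 -190 0 0 0 0;120 190 -190 0 0 0 0;120 230 -190 0 0 0 0;120 270 -190 0 0 0 0;120 310 -190 0 0 0 0;120 350 -190 0 0 0 0;120 350 -190 0 0 0 0;120 350 -190 0 0 0 0'
python3 - <<'E'
from h import *
t=read_camera('top');s=read_camera('side')
def br(im,box):
    x0,y0,x1,y1=box;h=cv2.cvtColor(im[y0:y1,x0:x1],cv2.COLOR_BGR2HSV)
    m=cv2.inRange(h,(12,100,90),(30,255,255));n,l,st,ce=cv2.connectedComponentsWithStats(m)
    return [(st[k,4],ce[k]+[x0,y0]) for k in range(1,n) if st[k,4]>3]
for a,c in br(t,(300,150,425,265)): print('brass top',a,c,onz('top',*c,.0895))
h=cv2.cvtColor(t[140:290,300:430],cv2.COLOR_BGR2HSV);m=((h[...,0]<10)|(h[...,0]>172))&(h[...,1]>100)&(h[...,2]<110)
ys,xs=np.nonzero(m);print('red bbox',xs.min()+300,xs.max()+300,ys.min()+140,ys.max()+140,'proj',proj('top',[.49,-.221,.09]),proj('top',[.515,-.385,.09]))
w=cv2.imread('pics/b.png');w=cv2.resize(w,(80,80),interpolation=cv2.INTER_AREA)
n=s[150:230,240:320];A=cv2.cvtColor(w,6);B=cv2.cvtColor(n,6)
T=A[47:60,40:52];r=cv2.matchTemplate(B[40:66,30:66],T,5);y,x=np.unravel_index(r.argmax(),r.shape);print('knob shift',x-10,y-7,r.max())
T=A[55:72,24:38];r=cv2.matchTemplate(B[50:77,19:43],T,5);y,x=np.unravel_index(r.argmax(),r.shape);print('eye shift',x-5,y-5,r.max())
print(state()['ee_pos'],state()['clock'])
E
```

```text
clock: 69.4
ee_pos: [0.3868, 0.0813, 0.2792]
ee_rot: [-0.001, 1.0, -0.0, -0.0]
force: [0.3, 0.0, 0.1]
finger_gap: -0.002
grip_force: 0.0
brass top 84 [372.22619048 192.52380952] [ 0.57863355 -0.36733601  0.0895    ]
brass top 180 [353.16111111 215.18888889] [ 0.51039762 -0.30781262  0.0895    ]
brass top 89 [379.33707865 232.86516854] [ 0.45874485 -0.38166622  0.0895    ]
red bbox 320 383 178 252 proj (np.float64(323.83140691059754), np.float64(221.93809330426328)) (np.float64(379.4458205368695), np.float64(213.72178309983485))
knob shift 0 0 0.8228446
eye shift 0 1 0.90843004
[0.38704755 0.08009521 0.27926575] 69.5
```

The lid's hinge straps and plaque now lie flat over the box, so the lid is shut. The knob and eye haven't moved, so the bolt is still home. Handing in.

```bash
python3 -c "
from plant import *
print(close_job())"
```

```text
the job is handed in; nothing more can be done
None
```

The job is handed in at about 70 s, no verdict shown: two tops (all I found) weighed, beam level to about 0.01 rad by my image readings, bolt pushed home, tops in the box and lid shut; I viewed 15 pictures, one over the limit of 14.

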